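Clamp the clock plate and take a lacquer reading

TASK

The lacquered brass clock plate already lies in its fixture: push the toggle clamp's handle fully down so that the plate is clamped, and only then take the pen-shaped coating gauge out of the tool stand. Stand the gauge square on the plate, upright, with its small sprung foot wholly inside the drawn ring, pressed in gently against its spring; do not shift the plate or disturb the other things on the bench. Finish while still holding the gauge steady there: do not let go of it or lift it away.

Things in the scene. Friction and masses are not known exactly. Their poses are not given: they have to be found in the camera images.
- fixture: clamping fixture: aluminium base 150 (x) x 270 (y) x 15 mm screwed to the bench, origin at the middle of its underside, z up. The plate lies on a rest block at its +y end; a horizontal-handle toggle clamp stands at its -y end and works in the fixture's y-z plane at x = 0. The bar of the clamp stands up when open, its top about 130 mm above the bench 45 mm to the -y side of the origin, and comes down over the plate's near edge when shut (then below 80 mm)
- clamp_handle (a joint): angle of the clamp handle, rad: 0 = fully open (handle raised about 67 deg above level, leaning away from the plate), 1.10 = fully down against its stop, 4 deg above level, plate clamped. It stays where it is left; needs about 1 to 2 N at the sleeve, a few newtons near the end where the toggle goes over; a hard stop then carries further push
- clamp_pivot (a point): axis of the clamp handle, 46 mm above the bench, 79 mm to the -y side of the fixture's origin; the axis runs along the fixture's x
- clamp_grip (a point): point on the centre line of the handle's black round sleeve (16 mm diameter, 48 to 114 mm from the pivot), 85 mm from the pivot; moves with the handle, from about 126 mm above the bench at joint value 0 to about 52 mm when fully down. Push it down from above, moving outward with its arc
- clamp_arm: clamp bar (swinging part with two steel strips, 85 mm long, threaded spindle and 14 mm rubber pad), driven by the handle; origin on its own pivot
- plate: loose polished and lacquered brass clock plate 80 (x) x 100 (y) x 6 mm, 0.4 kg, with several round bearing holes; origin at the middle of its underside, z up. It lies level between dowel pins, underside 32 mm and top 38 mm above the bench
- mark (a point): centre of the black ring, 24 mm mean diameter, line 2.4 mm wide, drawn on the plate's top face, 38 mm above the bench; 10 mm towards +x and 18 mm towards +y from the plate's middle, on the half away from the clamp
- stand: grey pen stand 75 (x) x 170 (y) x 85 mm, fixed; origin at the middle of its underside. Its top plate has three 24 mm holes in a row along its y, 52 mm apart, holding the gauge, a marker and a wooden-handled burnisher in any order (all upright, tops at most 163 mm above the bench)
- gauge: pen-shaped coating gauge, grey with a black collar and a small black display, about 0.11 kg, 142 mm long; hangs upright by its collar (29 mm diameter, 70 to 78 mm above the origin) in a hole of the stand, to be drawn straight up by at least 75 mm. Origin at the face of its foot when the foot is out, z along the pen towards its top. Lower barrel 20 mm, grip barrel 22 mm diameter from 78 to 138 mm above the origin
- gauge_grip (a point): middle of the gauge's round grip barrel (22 mm diameter), 108 mm above the foot face
- foot (a point): centre of the flat steel foot's face at the gauge's lower end, 8 mm diameter; the foot is sprung: 0.5 N to start it, then 0.65 N per mm, 6 mm of travel to the stop at 4.4 N; a press of more than 15 N would mark the lacquer
- marker: felt marker with black collar, thin, 122 mm long; bystander in the stand
- burnisher: burnisher with turned wooden handle and thin steel blade; bystander in the stand
- compound_bar: bar of red-brown polishing compound 45 x 95 x 32 mm, bystander
- lacquer_jar: amber jar 60 mm wide, 75 mm tall, bystander
- loupe: black eyeglass 34 mm wide, 30 mm tall, bystander
- buff_stick: wooden buff stick 26 x 220 x 11 mm, bystander
- spare_plate: second clock plate without a ring, on a black rubber mat, bystander
- screw_cup: open steel cup 56 mm wide, 35 mm tall, bystander
Not all that is in view belongs to the job. Leave any green look-alike of the gauge alone.

How it is judged:
By the outcome, as a careful person would: the job done as asked, in the order asked, and still so for the second after the job is handed in, while the arm keeps its last pose, push and grip.
It also fails if it takes over 67 s, if anything falls off the work surface, if the arm or the gripper's body presses on something with over 40 N, if the wrist force passes 120 N, or if a joint passes its speed limit or range.

ROBOT

A 6-joint arm with a two-finger parallel gripper is mounted at the origin on the work surface. World frame = base frame: x ahead of the robot, y to its left, z up, the work surface at z = 0. Lengths are in m, angles in rad, forces in N, time in s.
With the tool pointing down it reaches from about 0.375 to 0.9 m from the base axis. Payload 3.1 kg.
Tool frame: the origin (TCP) lies at the centre of the arm's flange, where the gripper is bolted on; the fingertips stand 182 mm ahead of it and the grasp point (between the pads) lies 164 mm ahead of it; z points along the fingers, x is the direction in which the jaws open and shut, and the axes are right-handed (so a half turn about z gives the same grasp; the last joint's range is limited). The gripper opens to 87 mm and grips with 3 to 60 N. Pads are 19 mm wide; open, the fingers measure 117 mm over their backs; the gripper's body (75 mm by 190 mm) begins 51 mm behind the grasp point.
Start: joints at [0.926, 0.527, 1.433, -0, 1.181, -0.178], TCP at [0.281, 0.558, 0.405] pointing down, gripper open.
Joint ranges: [-3.08, 3.08], [-0.75, 2.2], [0.22, 2.44], [-1.43, 4.57], [0, 2.65], [-2.85, 2.85]. Speed limits (rad/s): [2.79, 2.79, 3.14, 3.14, 3.14, 3.14].

INTERFACE

Orientations are given as a unit quaternion [x, y, z, w].
In Python, from rig import status, eyes, robot gives the robot as it stands. The module is installed in compiled form; this text tells all that it offers.
- The arm moves only by the tool step_arm, never from a script. Its argument "steps" is a list of rows, each a list of 7 numbers: the closure, from -1 (fully open) to 1 (shut), so that 0 is half open, then the shift along the tool's x, y, z each as a share of 0.025 m, from -1 to 1, then the turn, a rotation vector about the tool's x, y, z each as a share of 8 degrees, from -1 to 1. In form: [[jaw, dx, dy, dz, rx, ry, rz], ...]. A call has exactly 10 rows; each row shifts and turns the commanded pose from where the row before left it, along the tool's axes as they then stand; what a row does not reach is not made up. A row lasts 1/10 s, in which the tool goes at most 50 mm and 8.59 degrees, less where a joint would pass 70% of its speed; a pose out of reach is approached as far as the arm can. A call with a number of a shift or a turn outside -1 to 1 is refused whole. A call with a gripper value outside its range is refused whole. The fingers move at their own pace and stop on an object; "squeeze" is the grip in N (left out, the last holds). Time passes only in rows, so rows that do not move let the fingers close, or fill a call up. It gives the time, the measured TCP pose, the force and the opening at its end, in the units of the state.
- status.get_obs(): the state, without advancing time (a new reading comes with each control period).
- eyes.camera(name): name is "side" or "top" or "wrist"; returns (picture, depth): 420x560x3 uint8, red, green, blue; 420x560 float32, m along the optical axis (not along the pixel's ray), 0 where there is no reading.
- eyes.camera_info(name): a dict with "K" (3x3 intrinsics, pixels), "R" (3x3) and "t" (3): a world point X has camera coordinates R X + t. Camera axes: x right, y down, z forward; pixel columns grow to the right and rows downward; lengths in m; the calibration is good to about 2 mm. A picture is of the moment at which its call begins: read the wrist's pose just before it. camera_info takes no time and is no camera call; for the wrist camera it gives the pose at the moment of the call.
- robot.hand_in(): hands the job in, once; it reports no verdict.
The state is a dict: "time": time; "q": joint angles; "joint_velocities": joint speeds; "joint_torque": joint torques, N m; "position": TCP position; "tool_rot": TCP orientation; "ft_force": force on the tool from outside, world axes, zero at the start; "moment": the same for the moment, N m; "grip_width": finger opening in m.
Only numpy, scipy, OpenCV 4.12 (cv2) and the standard library are available. Lean on these libraries where they do the work, as an engineer would, in place of code of your own. Each camera call takes 0.05 s, during which the arm holds its last target.

## Working session

There is one attempt and no reset: what is moved stays moved. The work goes in short steps, Python scripts to look and compute and a tool call to move; the robot and the scene stay as the last step left them, time stands still between calls to the robot, and variables do not carry over. Pictures are saved under pics/ and viewed, and the job is handed in when it is done.

Besides the shell and the picture viewer there is one more tool, called as name([rows], argument=value, ...), one row to a line, values as JSON. step_arm: Moves the arm, as the interface text tells. Its arguments: {"type":"object","properties":{"steps":{"type":"array"},"squeeze":{"type":"number"}},"required":["steps"]}

```bash
mkdir -p pics
python3 - <<'E'
from rig import status, eyes, robot
import cv2,numpy as np
o=status.get_obs()
print({k:np.round(v,3).tolist() for k,v in o.items()})
for n in ["side","top","wrist"]:
    i=eyes.camera_info(n)
    p,d=eyes.camera(n)
    cv2.imwrite(f"pics/{n}0.png",p[:,:,::-1]); np.savez(f"{n}0.npz",p=p,d=d,**i)
    print(n,np.round(i["K"],1).tolist(),np.round(i["R"],3).tolist(),np.round(i["t"],3).tolist())
E
```

```text
{'time': 0.0, 'q': [0.927, 0.528, 1.434, -0.0, 1.181, -0.179], 'joint_velocities': [-0.0, -0.001, 0.0, 0.0, -0.0, -0.001], 'joint_torque': [-0.0, -44.004, -17.659, 0.063, 0.058, -0.0], 'position': [0.28, 0.558, 0.404], 'tool_rot': [0.851, 0.525, -0.001, 0.0], 'ft_force': [0.468, 0.546, -0.172], 'moment': [-0.025, 0.004, 0.01], 'grip_width': 0.087}
side [[486.2, 0.0, 278.9], [0.0, 486.2, 202.4], [0.0, 0.0, 1.0]] [[-0.946, -0.323, 0.019], [-0.209, 0.567, -0.796], [0.246, -0.758, -0.605]] [0.525, 0.191, 1.146]
top [[389.5, 0.0, 278.4], [0.0, 389.5, 205.6], [0.0, 0.0, 1.0]] [[0.017, -1.0, -0.002], [-0.994, -0.016, -0.105], [0.105, 0.003, -0.995]] [0.011, 0.567, 1.192]
wrist [[304.9, 0.0, 281.4], [0.0, 304.9, 202.8], [0.0, 0.0, 1.0]] [[0.449, 0.894, -0.002], [0.859, -0.431, 0.277], [0.246, -0.126, -0.961]] [-0.624, -0.034, 0.392]
```

View pics/side0.png

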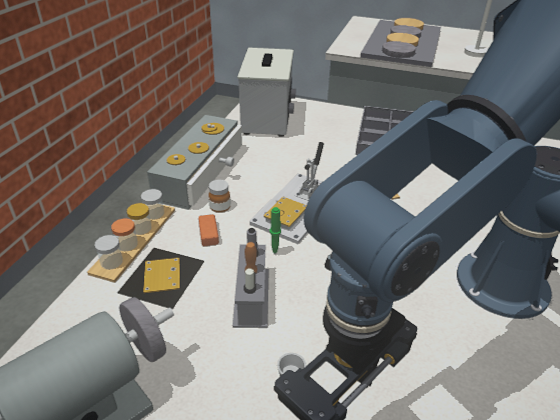

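View pics/top0.png

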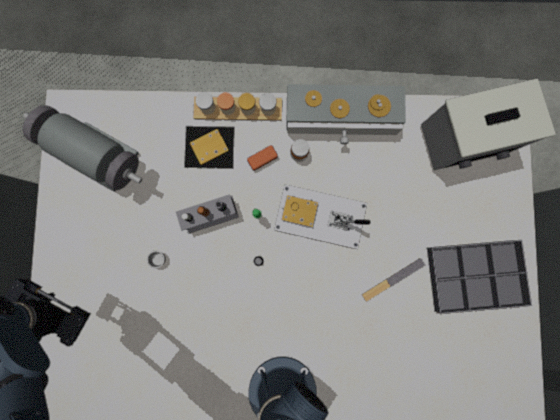

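View pics/wrist0.png

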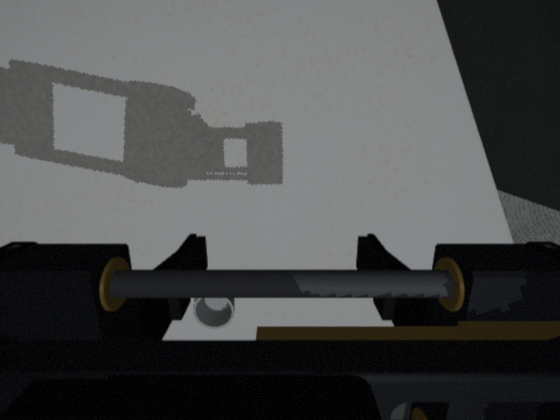

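```bash
cat > h.py <<'E'
import numpy as np,cv2
def load(n):
    return dict(np.load(n))
def ray(c,u,v):
    d=np.linalg.inv(c["K"])@np.array([u,v,1.]); R=c["R"]; return -R.T@c["t"], R.T@d
def onplane(c,u,v,z):
    o,d=ray(c,u,v); s=(z-o[2])/d[2]; return o+s*d
def proj(c,X):
    x=c["K"]@(c["R"]@np.asarray(X)+c["t"]); return x[:2]/x[2]
def dep(c,u,v):
    o,d=ray(c,u,v); return o+c["d"][int(v),int(u)]*d
E
python3 - <<'E'
import cv2
t=cv2.imread("pics/top0.png"); s=cv2.imread("pics/side0.png")
cv2.imwrite("pics/topc.png",cv2.resize(t[175:255,165:385],None,fx=3.6,fy=3.6,interpolation=cv2.INTER_CUBIC))
cv2.imwrite("pics/sidec.png",cv2.resize(s[135:335,190:350],None,fx=3,fy=3,interpolation=cv2.INTER_CUBIC))
E
```

```text
(no output)
```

View pics/topc.png

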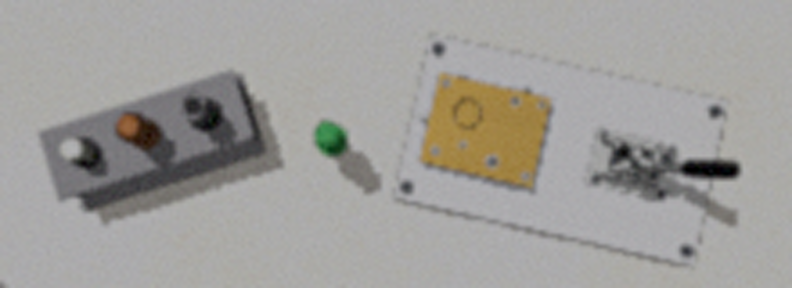

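View pics/sidec.png

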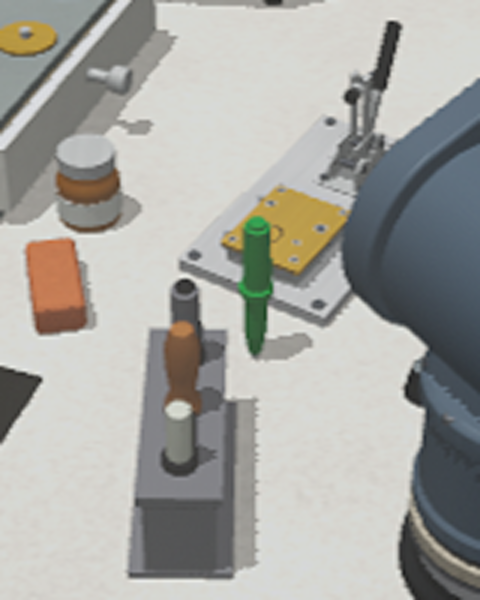

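Run:
```python
from h import *
import numpy as np,cv2
t=load("top0.npz"); s=load("side0.npz")
def cloud(c):
    v,u=np.mgrid[0:420,0:560]; d=c["d"]
    P=np.stack([(u-c["K"][0,2])/c["K"][0,0]*d,(v-c["K"][1,2])/c["K"][1,1]*d,d],-1)
    return (P-c["t"])@c["R"]
for n,c in (("top",t),("side",s)):
    P=cloud(c); ok=c["d"]>0
    print(n)
    # cluster by height > .093 in the region
    m=(ok&(P[...,2]>.095)&(P[...,2]<.2)&(P[...,0]>.4)&(P[...,0]<.75)&(P[...,1]>-.3)&(P[...,1]<.35)).astype(np.uint8)
    k,l,st,ce=cv2.connectedComponentsWithStats(m)
    for i in range(1,k):
        if st[i,4]<5: continue
        q=P[l==i]; pix=c["p"][l==i]
        top=q[:,2]>q[:,2].max()-.006
        print(st[i].tolist(),"zmax",q[:,2].max().round(4),"mean",q.mean(0).round(3),"topmean",q[top].mean(0).round(4),"min",q.min(0).round(3),"max",q.max(0).round(3),"col",pix.mean(0).round())
# ring and plate
hsv=cv2.cvtColor(t["p"],cv2.COLOR_RGB2HSV)
m=cv2.inRange(hsv,(15,120,80),(35,255,255)); m[:180]=0;m[240:]=0;m[:,:270]=0;m[:,330:]=0
m=cv2.morphologyEx(m,cv2.MORPH_CLOSE,np.ones((5,5)))
cs,_=cv2.findContours(m,0,2); c0=max(cs,key=cv2.contourArea)
r=cv2.minAreaRect(c0); print("plate rect",r)
b=cv2.boxPoints(r); W=[onplane(t,*p,.038) for p in b]; print(np.round(W,4)); print(np.mean(W,0), [np.linalg.norm(W[i]-W[i-1]) for i in range(4)])
print("fixture depth pts", dep(t,340,240), dep(t,300,210))
```

```text
top
[215, 201, 11, 9, 73] zmax 0.1608 mean [0.553 0.186 0.141] topmean [0.5551 0.1885 0.1564] min [0.544 0.177 0.096] max [0.565 0.2   0.161] col [59. 59. 60.]
[197, 206, 12, 10, 88] zmax 0.1653 mean [0.537 0.235 0.143] topmean [0.5384 0.2383 0.162 ] min [0.527 0.227 0.095] max [0.55  0.249 0.165] col [85. 58. 40.]
[252, 208, 9, 9, 56] zmax 0.1458 mean [0.535 0.084 0.134] topmean [0.5358 0.0844 0.1418] min [0.526 0.074 0.095] max [0.548 0.095 0.146] col [ 58. 116.  70.]
[182, 213, 9, 8, 52] zmax 0.139 mean [0.52  0.285 0.127] topmean [0.5223 0.2881 0.136 ] min [0.51  0.279 0.099] max [0.53  0.295 0.139] col [114. 114. 112.]
[337, 214, 15, 8, 66] zmax 0.1297 mean [ 0.525 -0.169  0.119] topmean [ 0.5252 -0.1696  0.1268] min [ 0.516 -0.191  0.095] max [ 0.536 -0.15   0.13 ] col [97. 98. 98.]
[354, 219, 17, 6, 90] zmax 0.1543 mean [ 0.515 -0.221  0.129] topmean [ 0.5114 -0.2311  0.1511] min [ 0.506 -0.24   0.096] max [ 0.524 -0.204  0.154] col [52. 51. 52.]
side
[304, 142, 20, 30, 209] zmax 0.1532 mean [ 0.52  -0.195  0.121] topmean [ 0.5124 -0.2266  0.15  ] min [ 0.506 -0.236  0.095] max [ 0.537 -0.147  0.153] col [91. 92. 90.]
[270, 207, 11, 20, 172] zmax 0.1442 mean [0.536 0.092 0.122] topmean [0.5378 0.0879 0.1406] min [0.526 0.079 0.095] max [0.55  0.1   0.144] col [ 62. 109.  66.]
[244, 228, 13, 61, 620] zmax 0.164 mean [0.536 0.248 0.132] topmean [0.54   0.2402 0.1608] min [0.512 0.182 0.095] max [0.567 0.3   0.164] col [116. 104.  92.]
plate rect ((299.39605712890625, 210.78369140625), (30.805753707885742, 24.284826278686523), 12.994616508483887)
[[ 0.5237  0.0094  0.038 ]
 [ 0.598  -0.0065  0.038 ]
 [ 0.5778 -0.1004  0.038 ]
 [ 0.5037 -0.084   0.038 ]]
[ 0.55082444 -0.04537681  0.038     ] [np.float64(0.09543673064615829), np.float64(0.07601951734816356), np.float64(0.09604552608247752), np.float64(0.0758695259593406)]
fixture depth pts [ 0.46268805 -0.17533315  0.01458399] [ 0.5534519  -0.0474023   0.03509045]
```

Top view, left to right: candidates in the stand are a thin light-grey pen (187,217; top at 139 mm), the wooden burnisher (203,211) and a thicker dark-grey pen (221,206; top about 157 mm). The green look-alike stands at (257,213). A gauge hanging by its collar must end at 157 mm, so the dark-grey pen fits. I'll confirm it in a wrist crop before reaching. The fixture is at about (320,215) with its handle raised, pointing right.

step_arm([
  [1,0,0,0,0,0,0.94],
  [1,0,0,0,0,0,0.94],
  [1,0,0,0,0,0,0.94],
  [1,0,0,0,0,0,0.94],
  [1,0,0,0,0,0,0.94],
  [1,0,0,0,0,0,0.94],
  [1,0,0,0,0,0,0.94],
  [1,0,0,0,0,0,0.94],
  [1,0,0,0,0,0,0.94],
  [1,0,0,0,0,0,0.94],
])

```text
time: 1.15
position: [0.2806, 0.5583, 0.4043]
tool_rot: [0.994, -0.106, -0.0, 0.0]
ft_force: [-1.0, -0.2, -0.2]
grip_width: 0.0148
```

```bash
cat >> h.py <<'E'
from scipy.spatial.transform import Rotation as Rot
def need(target,yaw=None):
    from rig import status
    o=status.get_obs(); R=Rot.from_quat(o["tool_rot"]).as_matrix()
    d=np.asarray(target)-o["position"]
    print("t",round(o["time"],2),"pos",np.round(o["position"],4),"x-yaw",np.degrees(np.arctan2(R[1,0],R[0,0])).round(2),"zax",R[:,2].round(4),"F",np.round(o["ft_force"],2),"w",round(float(o["grip_width"]),4))
    print("shares needed (tool xyz):",(R.T@d/.025).round(3), "world d",d.round(4))
    if yaw is not None:
        y=np.radians(yaw); D=np.array([[np.cos(y),np.sin(y),0],[np.sin(y),-np.cos(y),0],[0,0,-1]])
        print("turn shares:",(Rot.from_matrix(R.T@D).as_rotvec(degrees=True)/8).round(3))
E
python3 - <<'E'
from h import *
t=load("top0.npz")
px=[(284.4,184.2),(366.4,202.8),(356.7,248.6),(274.7,230)]
W=np.array([onplane(t,u-.5,v-.5,.015) for u,v in px]); print(W.round(4)); C=W.mean(0); print(C,[np.linalg.norm(W[i]-W[i-1]).round(4) for i in range(4)])
yf=(W[0]+W[3]-W[1]-W[2]); yf/=np.linalg.norm(yf); yaw=np.degrees(np.arctan2(-yf[0],yf[1])); print("yaw",yaw)
# refine by top face mask? plate-based
xf=np.array([yf[1],-yf[0],0])
print("pivot from base",C-.079*yf, "plate mid in fixture", (np.array([.5508,-.0454,.015])-C)@np.c_[xf,yf])
# handle tip in fixture coords
for q in ([.525,-.17,.015],[.5114,-.2311,.015],[.525,-.1696,.015]): print((np.array(q)-C)@np.c_[xf,yf])
# ring
print("ring",onplane(t,165+467/3.6-.5,175+113/3.6-.5,.038))
need([.5,-.22,.404],yaw)
E
```

```text
[[ 0.6389  0.0039  0.015 ]
 [ 0.5834 -0.2575  0.015 ]
 [ 0.4382 -0.2261  0.015 ]
 [ 0.4922  0.0322  0.015 ]]
[ 0.53817076 -0.11186503  0.015     ] [np.float64(0.1494), np.float64(0.2672), np.float64(0.1485), np.float64(0.2639)]
yaw -11.897734282129248
pivot from base [ 0.52188368 -0.18916789  0.015     ] plate mid in fixture [-0.00134486  0.06764089]
[-0.00090239 -0.05960142]
[-0.00161351 -0.12219267]
[-0.00098485 -0.05921001]
ring [ 0.56574078 -0.0291132   0.038     ]
t 1.15 pos [0.2806 0.5583 0.4043] x-yaw -12.2 zax [-6.e-04 -8.e-04 -1.e+00] F [-1.04 -0.18 -0.18] w 0.0148
shares needed (tool xyz): [15.157 28.574  0.032] world d [ 2.194e-01 -7.783e-01 -3.000e-04]
turn shares: [ 0.007  0.003 -0.038]
```

step_arm([
  [1,0.52,0.92,0,0,0,0],
  [1,0.52,0.92,0,0,0,0],
  [1,0.52,0.92,0,0,0,0],
  [1,0.52,0.92,0,0,0,0],
  [1,0.52,0.92,0,0,0,0],
  [1,0.52,0.92,0,0,0,0],
  [1,0.52,0.92,0,0,0,0],
  [1,0.52,0.92,0,0,0,0],
  [1,0.52,0.92,0,0,0,0],
  [1,0.52,0.92,0,0,0,0],
])

```text
time: 2.15
position: [0.3606, 0.3055, 0.4046]
tool_rot: [0.995, -0.103, -0.0, 0.0]
ft_force: [0.2, -0.5, 0.2]
grip_width: 0.0006
```

```bash
cat >> h.py <<'E'
def snap(n,name):
    from rig import eyes
    i=eyes.camera_info(n); p,d=eyes.camera(n)
    cv2.imwrite(f"pics/{name}.png",p[:,:,::-1]); np.savez(f"{name}.npz",p=p,d=d,**i)
    return dict(p=p,d=d,**i)
E
python3 - <<'E'
from h import *
snap("wrist","w1"); need([.5173,-.2046,.404],-12)
E
```

```text
t 2.2 pos [0.3612 0.3031 0.4044] x-yaw -11.94 zax [-6.0e-04 -3.5e-03 -1.0e+00] F [ 0.15 -1.26 -0.48] w 0.0005
shares needed (tool xyz): [10.311 18.576  0.086] world d [ 1.561e-01 -5.077e-01 -4.000e-04]
turn shares: [ 0.026 -0.001  0.007]
```

View pics/w1.png

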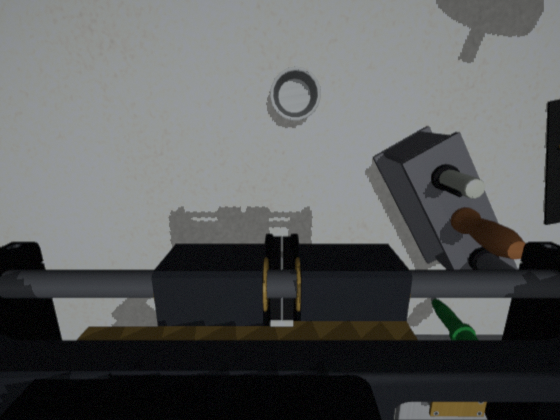

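The wrist view shows the stand at (440,200) and the light pen (460,182), burnisher (490,230) and dark pen (490,262), with the last one partly hidden by the gripper. I'll confirm the gauge later. Next is the clamp.

step_arm([
  [1,0.52,0.93,0,0,0,0],
  [1,0.52,0.93,0,0,0,0],
  [1,0.52,0.93,0,0,0,0],
  [1,0.52,0.93,0,0,0,0],
  [1,0.52,0.93,0,0,0,0],
  [1,0.52,0.93,0,0,0,0],
  [1,0.52,0.93,0,0,0,0],
  [1,0.52,0.93,0,0,0,0],
  [1,0.52,0.93,0,0,0,0],
  [1,0.52,0.93,0,0,0,0],
])

```text
time: 3.2
position: [0.44, 0.0514, 0.4047]
tool_rot: [0.995, -0.104, -0.0, -0.0]
ft_force: [0.2, 0.1, -0.6]
grip_width: 0.0007
```

step_arm([
  [1,0.52,0.93,0,0,0,0],
  [1,0.52,0.93,0,0,0,0],
  [1,0.52,0.93,0,0,0,0],
  [1,0.52,0.93,0,0,0,0],
  [1,0.52,0.93,0,0,0,0],
  [1,0.52,0.93,0,0,0,0],
  [1,0.52,0.93,0,0,0,0],
  [1,0.52,0.93,0,0,0,0],
  [1,0.5,0.93,0,0,0,0],
  [1,0,0,0,0,0,0],
])

```text
time: 4.2
position: [0.5119, -0.1793, 0.4047]
tool_rot: [0.994, -0.105, 0.001, 0.001]
ft_force: [0.6, 0.8, -0.4]
grip_width: 0.0007
```

Run:
```python
from h import *
w=snap("wrist","w2"); s=snap("side","s2");snap("top","t2"); need([.5173,-.2046,.352],-12)
cv2.imwrite("pics/s2c.png",cv2.resize(s["p"][80:280,180:400,::-1],None,fx=3,fy=3))
```

```text
t 4.35 pos [ 0.5103 -0.1758  0.4043] x-yaw -11.9 zax [-0.0015  0.0014 -1.    ] F [-0.55  0.69  0.31] w 0.0006
shares needed (tool xyz): [0.515 1.072 2.091] world d [ 0.007  -0.0288 -0.0523]
turn shares: [-0.008  0.012  0.013]
```

View pics/w2.png

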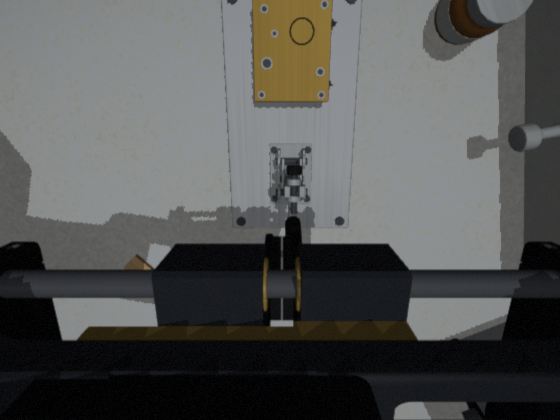

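View pics/s2c.png

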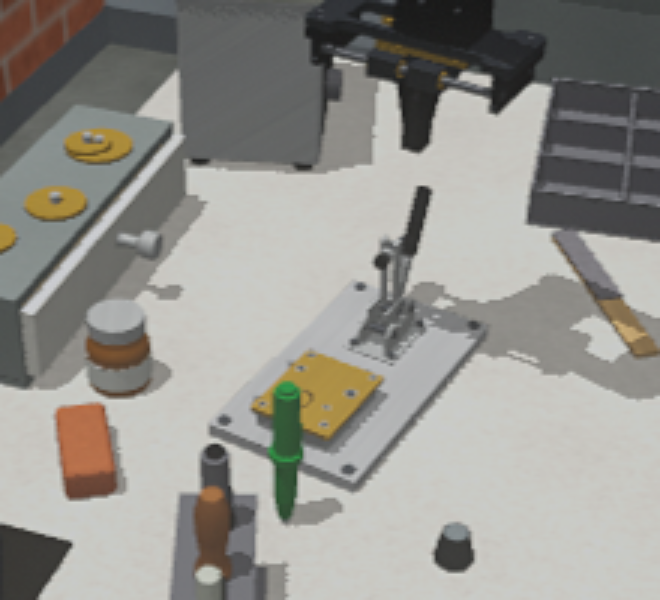

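Run:
```python
from h import *
w=load("w2.npz");p=w["p"]
g=cv2.cvtColor(p,cv2.COLOR_RGB2GRAY)
yf=np.array([.2079,.9781]);xf=np.array([.9781,-.2079]);C=np.array([.5369,-.1116])
def fx(P): return ((P[:2]-C)@np.c_[xf,yf]).round(4)
for u,v,z in [(241,221,.015),(339,221,.015),(235,1,.015),(302,31,.038),(293,222,.15),(293,170,.13),(254.5,101,.038),(326,101,.038),(253,102,.038),(329.5,102,.038)]:
    P=onplane(w,u,v,z); D=dep(w,u,v); print((u,v),P.round(4),fx(P),"depth",D.round(4),fx(D))
# ring refine: dark pixels on plate around (302,31)
sub=g[14:48,285:320]; hs=cv2.cvtColor(p,cv2.COLOR_RGB2HSV)[14:48,285:320]
m=(hs[...,2]<110).astype(np.uint8); k,l,st,ce=cv2.connectedComponentsWithStats(m); print(st.tolist())
i=1+np.argmax(st[1:,4]); ys,xs=np.where(l==i); e=cv2.fitEllipse(np.c_[xs,ys].astype(np.float32)); print(e)
cs,_=cv2.findContours((l==i).astype(np.uint8),0,1); e=cv2.fitEllipse(max(cs,key=len)); print(e)
P=onplane(w,e[0][0]+285,e[0][1]+14,.038);print("mark",P,fx(P))
```

```text
(241, 221) [ 0.4507 -0.2231  0.015 ] [-0.0612 -0.127 ] depth [ 0.4514 -0.222   0.0186] [-0.0607 -0.1257]
(339, 221) [ 0.5742 -0.2496  0.015 ] [ 0.0652 -0.1273] depth [ 0.5737 -0.2482  0.0187] [ 0.0644 -0.1259]
(235, 1) [0.505  0.0185 0.015 ] [-0.0582  0.1206] depth [0.5052 0.0178 0.0171] [-0.0579  0.12  ]
(302, 31) [ 0.5667 -0.0293  0.038 ] [0.012  0.0867] depth [ 0.5665 -0.0297  0.0397] [0.0119 0.0863]
(293, 222) [ 0.5203 -0.1899  0.15  ] [ 0.0001 -0.08  ] depth [ 0.5189 -0.2058  0.106 ] [ 0.002  -0.0958]
(293, 170) [ 0.5289 -0.1513  0.13  ] [ 0.0005 -0.0405] depth [ 0.529  -0.1529  0.1211] [ 0.0008 -0.042 ]
(254.5, 101) [ 0.5035 -0.0853  0.038 ] [-0.0382  0.0188] depth [ 0.5019 -0.084   0.0163] [-0.0399  0.0197]
(326, 101) [ 0.5792 -0.1014  0.038 ] [0.0393 0.0188] depth [ 0.5791 -0.1014  0.0389] [0.0392 0.0187]
(253, 102) [ 0.5016 -0.0859  0.038 ] [-0.0398  0.0178] depth [ 0.5    -0.0848  0.0172] [-0.0416  0.0186]
(329.5, 102) [ 0.5828 -0.1032  0.038 ] [0.0431 0.0177] depth [ 0.5862 -0.1031  0.0165] [0.0464 0.0185]
[[0, 0, 35, 34, 1015], [4, 3, 26, 29, 175]]
((16.514665603637695, 16.6476993560791), (23.69099235534668, 26.58934783935547), 4.504464149475098)
((16.522844314575195, 16.653234481811523), (24.778820037841797, 27.75807762145996), 3.7459044456481934)
mark [ 0.56629141 -0.02891049  0.038     ] [0.0116 0.087 ]
```

step_arm([
  [1,0.27,0.5,0.4,0,0,0],
  [1,0.27,0.5,0.4,0,0,0],
  [1,0,0,0.5,0,0,0],
  [1,0,0,0.5,0,0,0],
  [1,0,0,0.5,0,0,0],
  [1,0,0,0.4,0,0,0],
  [1,0,0,0.3,0,0,0],
  [1,0,0,0.17,0,0,0],
  [1,0,0,0,0,0,0],
  [1,0,0,0,0,0,0],
])

```text
time: 5.35
position: [0.5189, -0.2038, 0.3258]
tool_rot: [0.995, -0.104, 0.0, 0.0]
ft_force: [1.4, 0.7, -0.6]
grip_width: 0.0002
```

Run:
```python
from h import *
w=snap("wrist","w3"); s=snap("side","s3"); need([.5183,-.2048,.325],-12)
a=s["p"][60:220,240:400,::-1]
cv2.imwrite("pics/s3c.png",np.hstack([cv2.resize(a,(480,480)),w["p"][140:420:,190:380,::-1].copy() if 0 else cv2.resize(w["p"][140:400,200:380,::-1],(320,480))]))
```

```text
t 5.45 pos [ 0.519  -0.2038  0.3261] x-yaw -11.89 zax [ 1.1e-03 -7.0e-04 -1.0e+00] F [ 0.34  0.24 -0.66] w 0.0004
shares needed (tool xyz): [-0.018  0.044  0.042] world d [-0.0007 -0.001  -0.0011]
turn shares: [ 0.003 -0.009  0.014]
```

View pics/s3c.png

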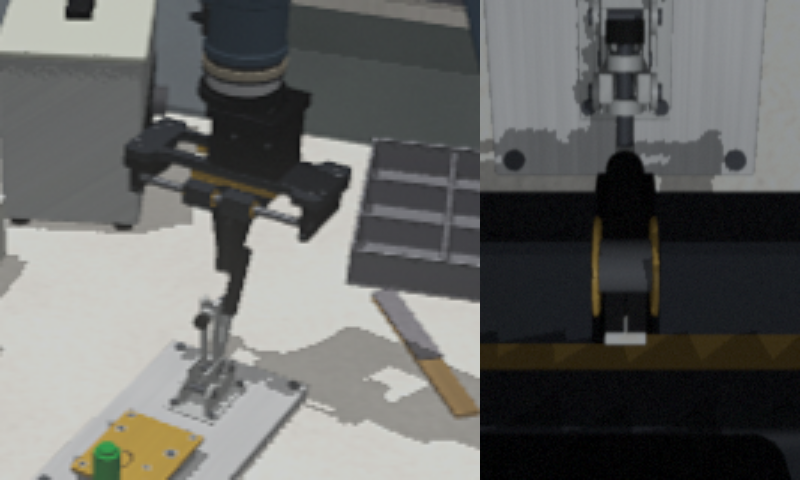

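Run:
```python
from h import *
w=load("w3.npz");s=load("s3.npz")
C=np.array([.538,-.112]);yf=np.array([.2079,.9781]);xf=np.array([.9781,-.2079])
print("cam",(-w["R"].T@w["t"]).round(3), "fingertip px",proj(w,[.519,-.2038,.144]).round(1), "outer edge", proj(w,[.519-.002,-.2038-.0093,.144]).round(1),"inner",proj(w,[.519+.002,-.2038+.0093,.144]).round(1))
for v in range(200,275,5):
    D=dep(w,282 if 0 else 282,v); print(v,w["p"][v,282],((D[:2]-C)@np.c_[xf,yf]).round(4),D[2].round(4))
for s_ in (48,85,114): 
    P=C+yf*(-.079-s_*1e-3*.39); print(s_,proj(w,[*P,.046+s_*1e-3*.92]).round(1),proj(s,[*P,.046+s_*1e-3*.92]).round(1))
print(proj(s,[.519,-.2038,.144]))
```

```text
cam [ 0.535 -0.129  0.307] fingertip px [280.9 250.8] outer edge [280.9 265.5] inner [281.  235.6]
200 [133 137 139] [ 0.0011 -0.0686] 0.1237
205 [50 52 58] [ 0.0011 -0.0729] 0.1201
210 [49 54 58] [ 0.0011 -0.0758] 0.1215
215 [53 53 60] [ 0.0012 -0.0795] 0.1207
220 [49 49 51] [ 0.0013 -0.0926] 0.093
225 [0 3 2] [ 0.0013 -0.0941] 0.0997
230 [5 5 3] [ 0.0012 -0.0959] 0.105
235 [ 3  6 10] [ 0.0012 -0.0977] 0.1099
240 [ 8 10  9] [ 0.0011 -0.0837] 0.1517
245 [2 3 4] [ 0.0011 -0.0838] 0.1582
250 [4 3 6] [ 0.001  -0.0839] 0.1642
255 [10  7 13] [ 0.001  -0.0846] 0.1685
260 [3 2 3] [ 0.001 -0.087] 0.1692
265 [3 1 4] [ 0.001  -0.0842] 0.1797
270 [19 23 25] [ 0.0008 -0.0602] 0.2287
48 [280.3 225.2] [315.6 164.5]
85 [280.1 263.5] [318.8 151.9]
114 [280.  302.1] [321.3 141.9]
[316.04258016 148.64025044]
```

Depth shows the fingertips on the plate side of the handle. The sleeve surface is at y_f −97.7 mm at z 110 mm, against −97.4 expected. I'm starting the arc.

step_arm([
  [1,0,0.28,0.12,0,0,0],
  [1,0,0.24,0.14,0,0,0],
  [1,0,0.24,0.14,0,0,0],
  [1,0,0.24,0.14,0,0,0],
  [1,0,0.25,0.23,0,0,0],
  [1,0,0.25,0.23,0,0,0],
  [1,0,0.22,0.25,0,0,0],
  [1,0,0.22,0.25,0,0,0],
  [1,0,0.17,0.28,0,0,0],
  [1,0,0.17,0.28,0,0,0],
])

```text
time: 6.45
position: [0.5069, -0.26, 0.2733]
tool_rot: [0.995, -0.104, -0.0, 0.0]
ft_force: [1.0, -0.4, 2.9]
grip_width: -0.0001
```

Run:
```python
from h import *
w=snap("wrist","w4"); s=snap("side","s4")
C=np.array([.538,-.112]);yf=np.array([.2079,.9781])
need([*(C-yf*(.079+.0768)),.182+.0775],-12)
a=s["p"][60:220,240:400,::-1]
cv2.imwrite("pics/s4c.png",np.hstack([cv2.resize(a,(480,480)),cv2.resize(w["p"][100:400,200:380,::-1],(320,480))]))
```

```text
t 6.55 pos [ 0.5065 -0.2598  0.2726] x-yaw -11.93 zax [-0.0021  0.0014 -1.    ] F [ 0.66 -0.58 -0.05] w 0.0004
shares needed (tool xyz): [0.002 0.186 0.522] world d [-0.0009 -0.0045 -0.0131]
turn shares: [-0.007  0.017  0.009]
```

View pics/s4c.png

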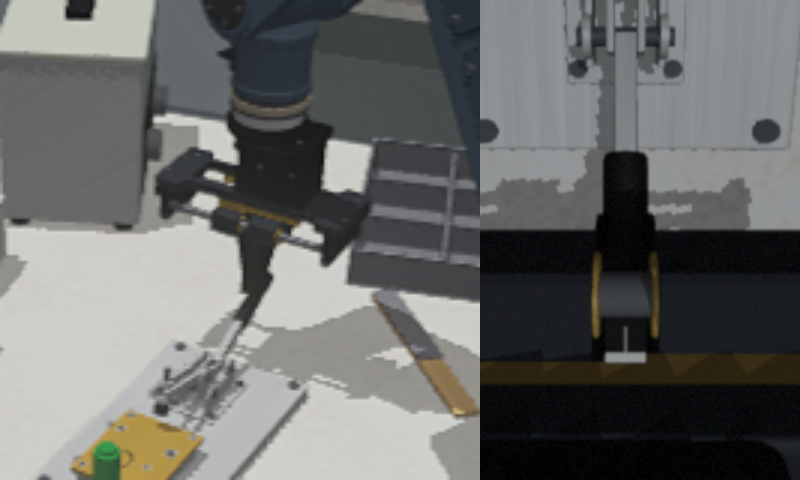

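step_arm([
  [1,0,0.1,0.26,0,0,0],
  [1,0,0.09,0.26,0,0,0],
  [1,0,0.03,0.12,0,0,0],
  [1,0,0.02,0.11,0,0,0],
  [1,0,0.02,0.11,0,0,0],
  [1,0,0.02,0.1,0,0,0],
  [1,0,0,0.06,0,0,0],
  [1,0,0,0.06,0,0,0],
  [1,0,0,0.04,0,0,0],
  [1,0,0,0,0,0,0],
])

```text
time: 7.55
position: [0.5057, -0.2664, 0.246]
tool_rot: [0.995, -0.104, 0.0, 0.0]
ft_force: [-0.3, 0.4, 0.6]
grip_width: 0.0004
```

Run:
```python
from h import *
w=snap("wrist","w5"); s=snap("side","s5")
C=np.array([.538,-.112]);yf=np.array([.2079,.9781]);xf=np.array([.9781,-.2079])
need([*(C-yf*(.079+.0792)),.182+.0603],-12)
for v in range(100,250,6):
    D=dep(w,282,v); print(v,w["p"][v,282],((D[:2]-C)@np.c_[xf,yf]).round(4),D[2].round(4))
```

```text
t 7.65 pos [ 0.5057 -0.2663  0.246 ] x-yaw -11.89 zax [ 2.e-04  1.e-04 -1.e+00] F [-0.11 -0.86  2.21] w 0.0003
shares needed (tool xyz): [-0.018  0.022  0.147] world d [-0.0006 -0.0005 -0.0037]
turn shares: [-0.001 -0.001  0.014]
100 [84 87 88] [ 0.001  -0.0722] 0.0191
106 [42 45 48] [ 0.001  -0.0768] 0.0505
112 [128 132 133] [ 0.001 -0.08 ] 0.0533
118 [142 146 148] [ 0.001  -0.0832] 0.0539
124 [142 146 148] [ 0.001  -0.0863] 0.0539
130 [141 145 147] [ 0.001  -0.0895] 0.0544
136 [140 144 146] [ 0.001  -0.0928] 0.0546
142 [140 144 146] [ 0.001 -0.096] 0.055
148 [140 144 145] [ 0.001  -0.0993] 0.0549
154 [141 144 146] [ 0.001  -0.1025] 0.0564
160 [140 144 146] [ 0.001  -0.1059] 0.0561
166 [139 143 145] [ 0.001  -0.1092] 0.0563
172 [138 142 143] [ 0.001  -0.1124] 0.0575
178 [138 141 142] [ 0.001 -0.116] 0.0568
184 [139 141 143] [ 0.0011 -0.1194] 0.0574
190 [137 141 142] [ 0.0011 -0.1229] 0.0573
196 [136 140 141] [ 0.0011 -0.1262] 0.0582
202 [24 22 27] [ 0.0011 -0.1291] 0.0606
208 [26 24 29] [ 0.0011 -0.1326] 0.0611
214 [24 26 25] [ 0.0005 -0.0816] 0.2274
220 [18 19 22] [ 0.0011 -0.1394] 0.0622
226 [12 13 13] [ 0.0011 -0.1429] 0.0626
232 [15 15 16] [ 0.0011 -0.1466] 0.0626
238 [ 8 11 11] [ 0.0011 -0.1477] 0.069
244 [14  9 16] [ 0.0011 -0.148 ] 0.0765
```

View pics/w5.png

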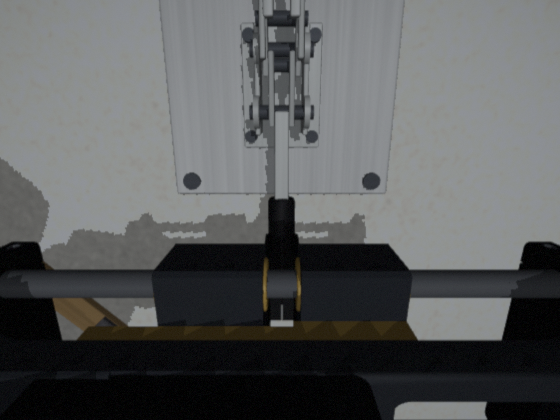

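step_arm([
  [1,0,0,0.03,0,0,0],
  [1,0,0,0.03,0,0,0],
  [1,0,0,0.03,0,0,0],
  [1,0,0,0.03,0,0,0],
  [1,0,0,0.02,0,0,0],
  [1,0,0,0.02,0,0,0],
  [1,0,0,0,0,0,0],
  [1,0,0,0,0,0,0],
  [1,0,0,0,0,0,0],
  [1,0,0,0,0,0,0],
])

```text
time: 8.65
position: [0.5056, -0.2664, 0.2421]
tool_rot: [0.995, -0.104, 0.0, 0.0]
ft_force: [-1.2, 0.3, 5.0]
grip_width: 0.0004
```

Run:
```python
from h import *
w=snap("wrist","w6")
C=np.array([.538,-.112]);yf=np.array([.2079,.9781]);xf=np.array([.9781,-.2079])
need([*(C-yf*(.079+.0792)),.182+.0603],-12)
A=[]
for v in range(112,240,4):
    D=dep(w,282,v); A.append([((D[:2]-C)@yf),D[2]])
A=np.array(A); m=(A[:,1]>.045)&(A[:,1]<.07)&(A[:,0]>-.128)&(A[:,0]<-.08); print(np.polyfit(-A[m,0],A[m,1],1)); print(A.round(4)[::3].tolist())
```

```text
t 8.7 pos [ 0.5056 -0.2664  0.2422] x-yaw -11.89 zax [ 1.e-04 -1.e-04 -1.e+00] F [-1.44  0.    4.58] w 0.0004
shares needed (tool xyz): [-0.015  0.019 -0.005] world d [-0.0005 -0.0004  0.0001]
turn shares: [ 0.    -0.001  0.014]
[0.06951067 0.04810974]
[[-0.08, 0.0536], [-0.0862, 0.0549], [-0.0925, 0.0545], [-0.0989, 0.055], [-0.1053, 0.056], [-0.1122, 0.0551], [-0.1187, 0.0566], [-0.1258, 0.0561], [-0.1319, 0.0595], [-0.1392, 0.059], [-0.146, 0.0602]]
```

step_arm([
  [1,0,0,0.03,0,0,0],
  [1,0,0,0.03,0,0,0],
  [1,0,0,0,0,0,0],
  [1,0,0,0,0,0,0],
  [1,0,0,0,0,0,0],
  [1,0,0,0,0,0,0],
  [1,0,0,0,0,0,0],
  [1,0,0,0,0,0,0],
  [1,0,0,0,0,0,0],
  [1,0,0,0,0,0,0],
])

```text
time: 9.7
position: [0.5056, -0.2664, 0.2418]
tool_rot: [0.995, -0.103, 0.0, 0.0]
ft_force: [-1.7, -0.2, 12.4]
grip_width: 0.0004
```

Run:
```python
from h import *
w=snap("wrist","w7")
C=np.array([.538,-.112]);yf=np.array([.2079,.9781]);xf=np.array([.9781,-.2079])
need([*(C-yf*(.079+.0792)),.182+.0603],-12)
A=[]
for v in range(112,240,2):
    D=dep(w,282,v); A.append([((D[:2]-C)@yf),D[2]])
A=np.array(A); m=(A[:,1]>.045)&(A[:,1]<.07)&(A[:,0]>-.128)&(A[:,0]<-.08); print(np.polyfit(-A[m,0],A[m,1],1))
```

```text
t 9.75 pos [ 0.5056 -0.2663  0.2418] x-yaw -11.88 zax [ 4.e-04 -5.e-04 -1.e+00] F [-1.79  1.58 11.68] w 0.0002
shares needed (tool xyz): [-0.015  0.019 -0.02 ] world d [-0.0005 -0.0004  0.0005]
turn shares: [ 0.003 -0.003  0.015]
[0.06657859 0.04813505]
```

Clamp is down: the handle is at about 3.8–4°, and 0.4 mm of extra travel raised the force from 5 to 12 N, which is the hard stop. Next I lift and turn toward the stand.

step_arm([
  [1,0,0,-0.3,0,0,0],
  [1,0,0,-0.7,0,0,0],
  [1,0,0,-0.9,0,0,0],
  [1,0,0,-0.9,0,0,-0.5],
  [1,0,0,-0.9,0,0,-0.65],
  [1,0,0,-0.9,0,0,-0.65],
  [1,0,0,-0.9,0,0,-0.65],
  [1,0,0,-0.8,0,0,-0.65],
  [1,0,0,-0.2,0,0,-0.65],
  [1,0,0,0,0,0,0],
])

```text
time: 10.75
position: [0.5056, -0.2663, 0.4037]
tool_rot: [0.988, 0.157, 0.001, 0.0]
ft_force: [1.4, 0.2, -0.2]
grip_width: 0.0005
```

Run:
```python
from h import *
need([.583,.103,.404],18.2)
s=snap("side","s8"); t=snap("top","t8")
cv2.imwrite("pics/s8c.png",np.vstack([cv2.resize(s["p"][130:250,220:380,::-1],(480,360)),cv2.resize(t["p"][175:255,265:385,::-1],(480,320))][:1]))
```

```text
t 10.75 pos [ 0.5056 -0.2663  0.4037] x-yaw 18.11 zax [ 1.1e-03 -7.0e-04 -1.0e+00] F [ 1.41  0.17 -0.21] w 0.0005
shares needed (tool xyz): [  7.531 -13.077  -0.019] world d [7.740e-02 3.693e-01 3.000e-04]
turn shares: [ 0.007 -0.006 -0.012]
```

View pics/s8c.png

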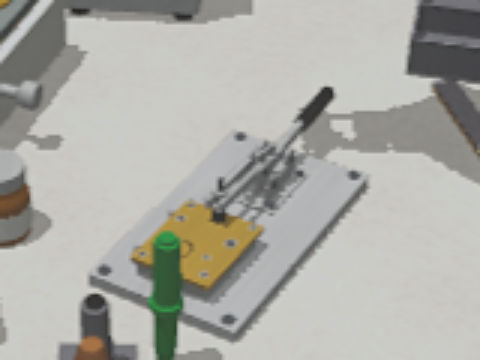

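step_arm([
  [1,0.55,-0.95,0,0,0,0],
  [1,0.55,-0.95,0,0,0,0],
  [1,0.55,-0.95,0,0,0,0],
  [0,0.55,-0.95,0,0,0,0],
  [0,0.55,-0.95,0,0,0,0],
  [-0.3,0.55,-0.95,0,0,0,0],
  [-0.3,0.55,-0.95,0,0,0,0],
  [-0.3,0.55,-0.95,0,0,0,0],
  [-0.3,0.55,-0.95,0,0,0,0],
  [-0.3,0.55,-0.95,0,0,0,0],
])

```text
time: 11.85
position: [0.5623, 0.0033, 0.4017]
tool_rot: [0.988, 0.157, -0.001, -0.001]
ft_force: [-0.6, 0.1, -0.3]
grip_width: 0.0484
```

step_arm([
  [-0.3,0.5,-0.9,0,0,0,0],
  [-0.3,0.5,-0.9,0,0,0,0],
  [-0.3,0.5,-0.9,0,0,0,0],
  [-0.3,0.4,-0.7,0,0,0,0],
  [-0.3,0.1,-0.2,0,0,0,0],
  [-0.3,0,0,0,0,0,0],
  [-0.3,0,0,0,0,0,0],
  [-0.3,0,0,0,0,0,0],
  [-0.3,0,0,0,0,0,0],
  [-0.3,0,0,0,0,0,0],
])

```text
time: 12.85
position: [0.582, 0.1025, 0.4031]
tool_rot: [0.988, 0.157, -0.0, 0.0]
ft_force: [-0.1, -0.6, -0.1]
grip_width: 0.0566
```

Run:
```python
from h import *
need([.583,.103,.404],18.2)
snap("wrist","w9")
```

```text
t 12.85 pos [0.582  0.1025 0.4031] x-yaw 18.05 zax [-0.e+00 -1.e-04 -1.e+00] F [-0.15 -0.57 -0.07] w 0.0566
shares needed (tool xyz): [ 0.046 -0.007 -0.037] world d [0.001  0.0005 0.0009]
turn shares: [ 0.001  0.    -0.019]
```

View pics/w9.png

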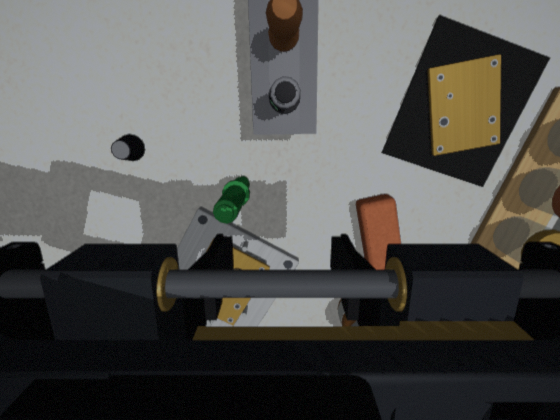

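Run:
```python
from h import *
w=load("w9.npz"); p=w["p"]
s=load("s8.npz")
cv2.imwrite("pics/w9c.png",np.hstack([cv2.resize(p[55:145,235:335,::-1],(444,400),interpolation=cv2.INTER_CUBIC),cv2.resize(s["p"][220:300,225:285,::-1],(300,400),interpolation=cv2.INTER_CUBIC)]))
g=p.max(2)[70:118,262:308]
for v in range(72,116,2): print(v,' '.join('%3d'%x for x in p.max(2)[v,262:308:2]),'|',' '.join('%.3f'%dep(w,u,v)[2] for u in range(266,306,4)))
```

```text
72 107 108 108 109 114 114 116 115 116 115 116 116 117 116 115 116 116 117 117 109 110 109 110 | 0.086 0.087 0.087 0.086 0.086 0.086 0.087 0.087 0.086 0.086
74 109 108 108 109 114 116 116 116 116 115 116 116 116 116 116 116 119 117 116 110 111 110 109 | 0.086 0.085 0.088 0.088 0.085 0.086 0.086 0.086 0.086 0.087
76 107 107 108 108 115 115 114 115 115 114  97 100 102 106 113 118 116 116 117 110 111 110 109 | 0.086 0.087 0.086 0.086 0.153 0.087 0.086 0.086 0.086 0.087
78 108 108 108 108 114 115 115 113  97  94 105 107 106 102  95 104 116 116 117 111 109 109 109 | 0.086 0.086 0.085 0.153 0.155 0.155 0.155 0.086 0.087 0.087
80 108 108 109 109 116 115 111  95 105 111 109  96 110 114 116 107  91 113 117 111 111 109 110 | 0.087 0.087 0.086 0.154 0.155 0.154 0.154 0.154 0.085 0.086
82 107 108 109 108 114 114  85 109 107  83  54  43  46  51  88 118 111  97 113 109 110 110 111 | 0.086 0.086 0.153 0.154 0.159 0.159 0.158 0.153 0.087 0.086
84 108 108 108 107 112  93 102 108  53  42  42  44  45  44  46  68 117 107  98 112 111 110 111 | 0.086 0.086 0.155 0.158 0.158 0.158 0.159 0.154 0.087 0.085
8
[... 1661 characters left out ...]
13 112 | 0.086 0.086 0.095 0.149 0.154 0.154 0.154 0.094 0.086 0.086
108  69  68  68  67  70  56  24  57  18  30  36  42  50  47  39  42  38  84 115 112 112 112 114 | 0.088 0.086 0.095 0.121 0.130 0.142 0.094 0.095 0.085 0.088
110  70  65  67  67  69  69  59  28  15  12  23  23  39  39  38  46  97 114 116 111 110 112 111 | 0.086 0.086 0.086 0.095 0.094 0.094 0.096 0.087 0.086 0.087
112  68  66  68  67  69  68  68  62  44  27  23  38  37  38  63 103 115 115 116 111 112 113 114 | 0.087 0.085 0.087 0.086 0.094 0.094 0.092 0.087 0.086 0.086
114  69  69  68  68  67  67  69  68  75  75  72 100  94 103 114 115 115 118 115 113 112 112 113 | 0.087 0.087 0.086 0.087 0.087 0.086 0.086 0.086 0.088 0.088
```

View pics/w9c.png

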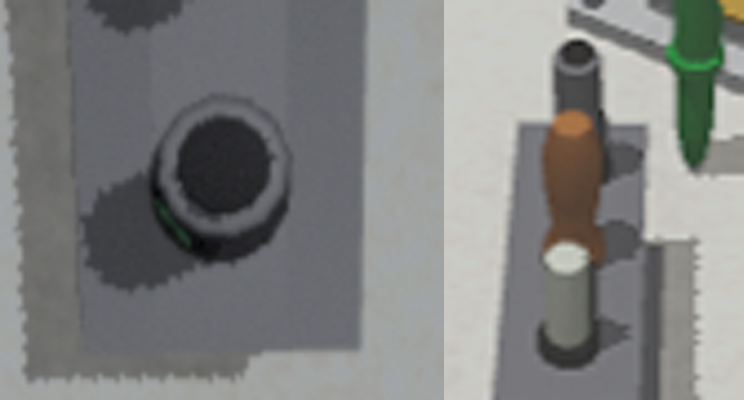

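The crop confirms it: grey body about 22 mm wide, black cap, wide black collar resting on the stand (z about 94 mm) and a display on its side, top at 154–158 mm. The pen at (285,92) is the gauge. The light pen is the thin marker, and the green one is ruled out.

Run:
```python
from h import *
w=load("w9.npz"); s=load("s8.npz"); t=load("top0.npz")
v,u=np.mgrid[60:125,250:320]
P=np.array([[dep(w,a,b) for a in range(250,320)] for b in range(60,125)])
m=((P[...,2]>.150)&(P[...,2]<.165)).astype(np.uint8)
k,l,st,ce=cv2.connectedComponentsWithStats(m); i=1+np.argmax(st[1:,4])
cs,_=cv2.findContours((l==i).astype(np.uint8),0,1); (x,y),r=cv2.minEnclosingCircle(cs[0]); e=cv2.fitEllipse(cs[0]); print(e,(x,y,r))
for c in ((x,y),e[0],ce[i]):
    G=onplane(w,c[0]+250,c[1]+60,.154); print("gauge axis",G.round(4))
print("px dia mm", 2*r/w["K"][0,0]*(w["d"][92,285])*1000)
G=onplane(w,e[0][0]+250,e[0][1]+60,.154)
# stand edges in wrist for yaw
p=w["p"]
print("stand corners",onplane(w,243,139,.085).round(4),onplane(w,316,133,.085).round(4))
print("side check proj",proj(s,[*G[:2],.157]).round(1), "top",proj(t,[*G[:2],.157]).round(1))
# direct point of side: top disk centre approx
print(onplane(s,225+577/5,220+52/5,.157))
z=.015+.112+.164
need([G[0],G[1],.404],18.2); need([G[0],G[1],z],18.2)
```

```text
((34.81806182861328, 31.821556091308594), (28.992908477783203, 31.038833618164062), 0.28847575187683105) (34.5, 31.725807189941406, 15.923383712768555)
gauge axis [0.5559 0.1907 0.154 ]
gauge axis [0.5562 0.1907 0.154 ]
gauge axis [0.5562 0.1907 0.154 ]
px dia mm 22.252177964099648
stand corners [0.5305 0.1422 0.085 ] [0.5955 0.1694 0.085 ]
side check proj [251.  229.2] top [217.6 203.6]
[0.37440581 0.12850876 0.157     ]
t 12.9 pos [0.582  0.1026 0.4031] x-yaw 18.06 zax [ 1.e-04 -0.e+00 -1.e+00] F [-0.19  0.07 -0.56] w 0.0565
shares needed (tool xyz): [ 0.11  -3.668 -0.037] world d [-0.0258  0.0881  0.0009]
turn shares: [ 0.001 -0.    -0.018]
t 12.9 pos [0.582  0.1026 0.4031] x-yaw 18.06 zax [ 1.e-04 -0.e+00 -1.e+00] F [-0.19  0.07 -0.56] w 0.0565
shares needed (tool xyz): [ 0.11  -3.669  4.483] world d [-0.0258  0.0881 -0.1121]
turn shares: [ 0.001 -0.    -0.018]
```

step_arm([
  [-0.3,0.03,-0.7,0,0,0,0],
  [-0.3,0.03,-0.9,0,0,0,0],
  [-0.3,0.03,-0.9,0,0,0,0],
  [-0.3,0.02,-0.8,0,0,0,0],
  [-0.3,0,-0.37,0,0,0,0],
  [-0.3,0,0,0,0,0,0],
  [-0.3,0,0,0.4,0,0,0],
  [-0.3,0,0,0.4,0,0,0],
  [-0.3,0,0,0.2,0,0,0],
  [-0.3,0,0,0,0,0,0],
])

```text
time: 13.9
position: [0.5559, 0.1905, 0.3764]
tool_rot: [0.988, 0.157, -0.002, 0.0]
ft_force: [-0.0, -0.6, 0.6]
grip_width: 0.0564
```

Run:
```python
from h import *
need([.556,.1906,.291],18.2)
```

```text
t 13.9 pos [0.5559 0.1905 0.3764] x-yaw 18.04 zax [-3.2e-03 -5.0e-04 -1.0e+00] F [-0.   -0.63  0.63] w 0.0564
shares needed (tool xyz): [ 1.500e-02 -1.000e-03  3.415e+00] world d [ 0.0001  0.0001 -0.0854]
turn shares: [-0.004  0.023 -0.02 ]
```

step_arm([
  [-0.3,0,0,0.4,0,0,0],
  [-0.3,0,0,0.5,0,0,0],
  [-0.3,0,0,0.5,0,0,0],
  [-0.3,0,0,0.5,0,0,0],
  [-0.3,0,0,0.5,0,0,0],
  [-0.3,0,0,0.4,0,0,0],
  [-0.3,0,0,0.4,0,0,0],
  [-0.3,0,0,0.2,0,0,0],
  [-0.3,0,0,0,0,0,0],
  [-0.3,0,0,0,0,0,0],
])

```text
time: 14.9
position: [0.5563, 0.1913, 0.2932]
tool_rot: [0.988, 0.157, 0.0, 0.0]
ft_force: [0.4, -0.4, 0.6]
grip_width: 0.0561
```

Run:
```python
from h import *
need([.556,.1906,.291],18.2)
snap("wrist","w10")
s=snap("side","s10")
cv2.imwrite("pics/s10c.png",cv2.resize(s["p"][140:300,160:360,::-1],(800,640))[:600])
```

```text
t 14.9 pos [0.5563 0.1913 0.2932] x-yaw 18.11 zax [ 6.e-04  0.e+00 -1.e+00] F [ 0.35 -0.44  0.58] w 0.0561
shares needed (tool xyz): [-0.019  0.023  0.087] world d [-0.0003 -0.0007 -0.0022]
turn shares: [ 0.001 -0.004 -0.011]
```

View pics/w10.png

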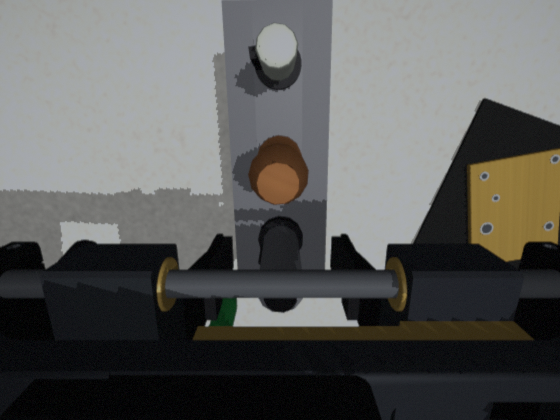

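View pics/s10c.png

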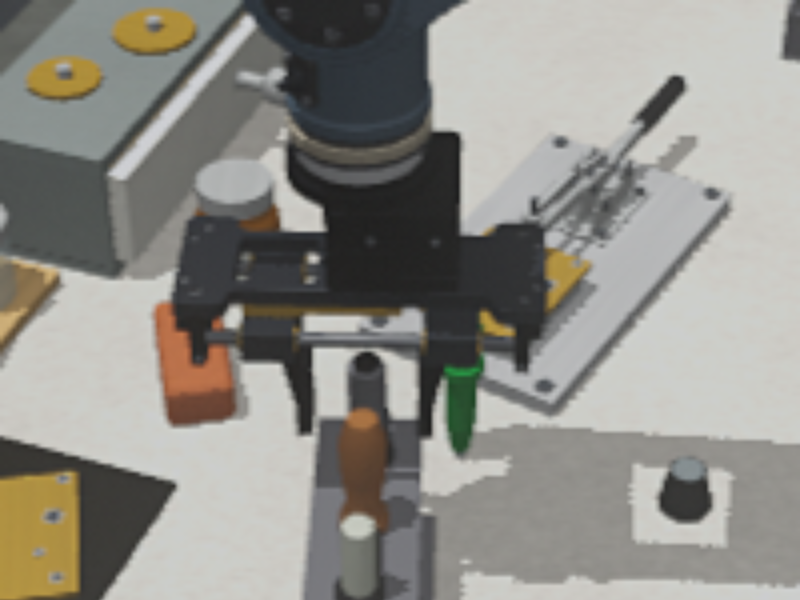

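step_arm([
  [0.2,0,0,0,0,0,0],
  [0.4,0,0,0,0,0,0],
  [0.6,0,0,0,0,0,0],
  [0.8,0,0,0,0,0,0],
  [1,0,0,0,0,0,0],
  [1,0,0,0,0,0,0],
  [1,0,0,0,0,0,0],
  [1,0,0,0,0,0,0],
  [1,0,0,0,0,0,0],
  [1,0,0,0,0,0,0],
], squeeze=25)

```text
time: 16.0
position: [0.556, 0.1913, 0.293]
tool_rot: [0.988, 0.157, -0.0, 0.0]
ft_force: [0.1, -0.4, 0.6]
grip_width: 0.0217
```

Run:
```python
from h import *
need([.556,.1906,.291],18.2)
```

```text
t 16.0 pos [0.556  0.1913 0.293 ] x-yaw 18.11 zax [-1.e-04 -0.e+00 -1.e+00] F [ 0.15 -0.36  0.57] w 0.0217
shares needed (tool xyz): [-0.01   0.024  0.08 ] world d [-0.     -0.0007 -0.002 ]
turn shares: [-0.     0.001 -0.011]
```

step_arm([
  [1,0,0,-0.2,0,0,0],
  [1,0,0,-0.4,0,0,0],
  [1,0,0,-0.6,0,0,0],
  [1,0,0,-0.8,0,0,0],
  [1,0,0,-0.8,0,0,0],
  [1,0,0,-0.8,0,0,0],
  [1,0,0,-0.8,0,0,0],
  [1,0,0,-0.8,0,0,0],
  [1,0,0,-0.6,0,0,0],
  [1,0,0,-0.4,0,0,0],
])

```text
time: 17.0
position: [0.556, 0.1913, 0.4502]
tool_rot: [0.988, 0.157, 0.001, 0.0]
ft_force: [0.6, 0.6, -0.8]
grip_width: 0.0209
```

Run:
```python
from h import *
need([.5660,-.0290,.45],18.2)
s=snap("side","s11")
cv2.imwrite("pics/s11c.png",cv2.resize(s["p"][60:300,160:360,::-1],(500,600)))
```

```text
t 17.0 pos [0.556  0.1913 0.4502] x-yaw 18.12 zax [ 2.8e-03  4.0e-04 -1.0e+00] F [ 0.64  0.64 -0.82] w 0.0209
shares needed (tool xyz): [-2.362e+00  8.500e+00  5.000e-03] world d [ 1.000e-02 -2.203e-01 -2.000e-04]
turn shares: [ 0.003 -0.02  -0.01 ]
```

View pics/s11c.png

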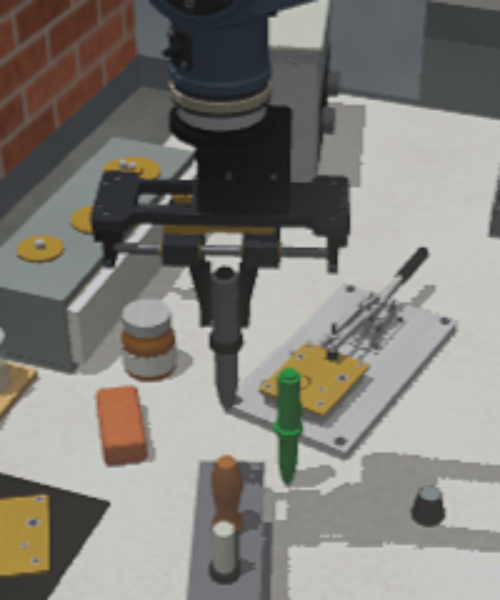

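step_arm([
  [1,0.1,0.4,0,0,0,0],
  [1,0.1,0.7,0,0,0,0],
  [1,0,0.8,0,0,0,0],
  [1,0,0.8,0,0,0,0],
  [1,0,0.8,0,0,0,0],
  [1,-0.3,0.8,0,0,0,0],
  [1,-0.5,0.8,0,0,0,0],
  [1,-0.5,0.8,0,0,0,0],
  [1,-0.5,0.8,0,0,0,0],
  [1,-0.4,0.8,0,0,0,0],
])

```text
time: 18.05
position: [0.5665, -0.005, 0.4467]
tool_rot: [0.988, 0.157, -0.001, -0.0]
ft_force: [1.1, -0.0, -1.0]
grip_width: 0.0215
```

step_arm([
  [1,-0.3,0.7,0,0,0,0],
  [1,-0.06,0.3,0,0,0,0],
  [1,0,0,0,0,0,0],
  [1,0,0,0.4,0,0,0],
  [1,0,0,0.6,0,0,0],
  [1,0,0,0.6,0,0,0],
  [1,0,0,0.6,0,0,0],
  [1,0,0,0.4,0,0,0],
  [1,0,0,0,0,0,0],
  [1,0,0,0,0,0,0],
])

```text
time: 19.05
position: [0.5662, -0.0286, 0.3828]
tool_rot: [0.987, 0.158, -0.0, -0.0]
ft_force: [0.6, 0.5, -0.2]
grip_width: 0.0215
```

Run:
```python
from h import *
need([.5660,-.0290,.35],18.2)
s=snap("side","s12");w=snap("wrist","w12"); t=snap("top","t12")
cv2.imwrite("pics/s12c.png",cv2.resize(s["p"][100:260,210:370,::-1],(600,600)))
cv2.imwrite("pics/w12c.png",w["p"][:,:,::-1])
```

```text
t 19.05 pos [ 0.5662 -0.0286  0.3828] x-yaw 18.15 zax [-2.e-04  1.e-04 -1.e+00] F [ 0.63  0.5  -0.21] w 0.0215
shares needed (tool xyz): [-0.013  0.012  1.314] world d [-0.0002 -0.0004 -0.0328]
turn shares: [-0.001  0.001 -0.006]
```

View pics/s12c.png

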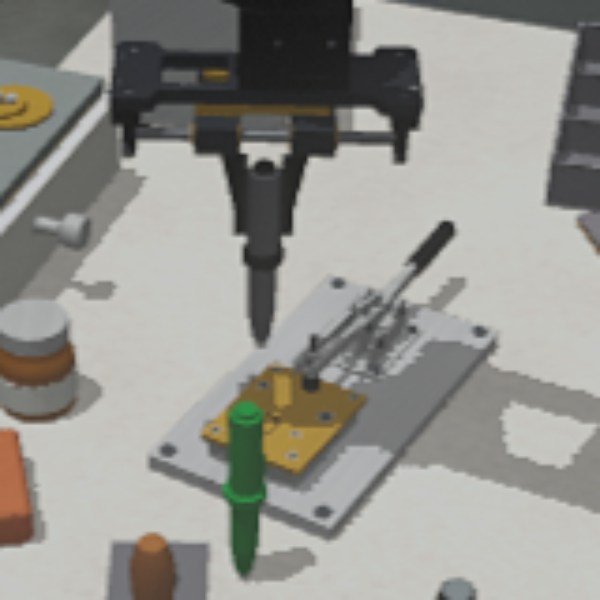

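View pics/w12c.png

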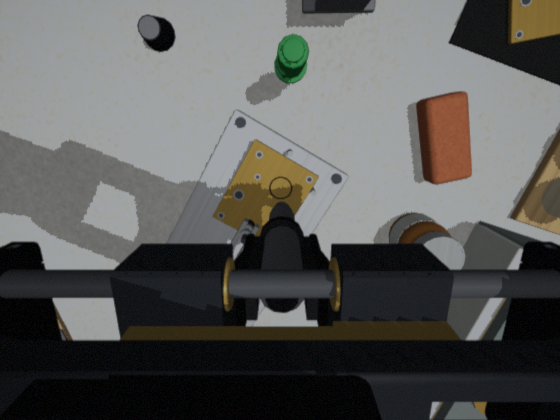

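Run:
```python
from h import *
w=load("w12.npz"); s=load("s12.npz")
cv2.imwrite("pics/wz.png",cv2.resize(w["p"][170:245,245:320,::-1],(600,600),interpolation=cv2.INTER_CUBIC))
sc=cv2.resize(s["p"][160:230,250:320,::-1],(600,600),interpolation=cv2.INTER_CUBIC); cv2.imwrite("pics/sz.png",sc)
hs=cv2.cvtColor(w["p"],cv2.COLOR_RGB2HSV)
print("pred foot wrist",proj(w,[.5662,-.0286,.105]),proj(w,[.5662,-.0286,.12]),"side",proj(s,[.5662,-.0286,.105]),proj(s,[.5662,-.0286,.174]))
print("pred mark wrist",proj(w,[.566,-.029,.038]),"side",proj(s,[.566,-.029,.038]))
```

```text
pred foot wrist [280.58607769 203.70892856] [280.55987929 208.70954818] side [279.1002663  191.58058998] [279.63046131 168.97635687]
pred mark wrist [280.38943136 186.9082483 ] side [278.73898202 212.05201949]
```

View pics/wz.png

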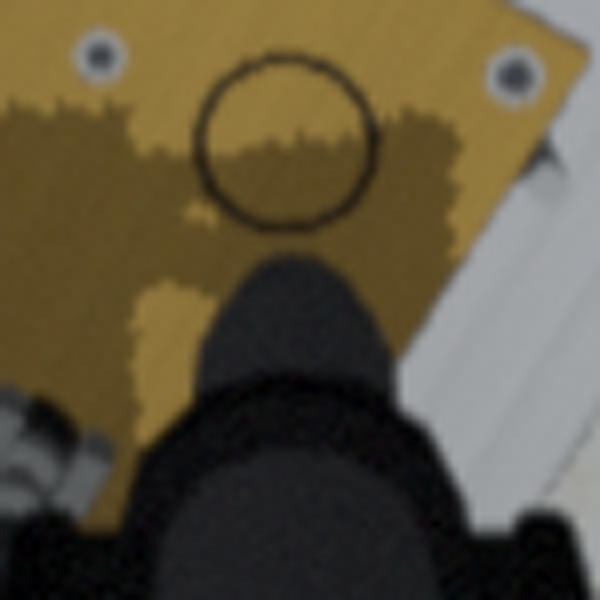

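View pics/sz.png

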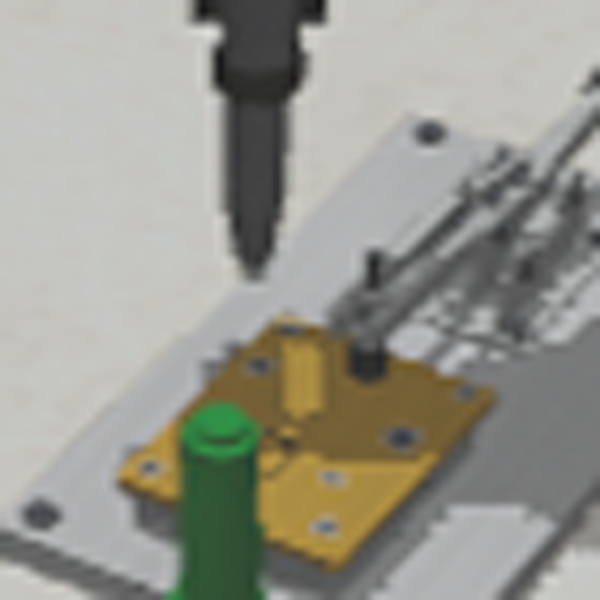

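Run:
```python
from h import *
from rig import status
w=load("w12.npz")
o=status.get_obs(); R=Rot.from_quat(o["tool_rot"]).as_matrix()
for v in range(196,300,4):
    D=dep(w,282,v); T=R.T@(D-o["position"]); print(v,w["p"][v,282],(T*1000).round(1),"z above foot",((D[2]-.105)*1000).round(1))
```

```text
196 [88 71 33] [  0.9   9.3 343.4] z above foot -64.6
200 [88 72 36] [  0.9  14.1 344.3] z above foot -65.5
204 [30 31 32] [  0.7  -9.2 248.8] z above foot 30.0
208 [28 30 31] [  0.7  -9.4 237.1] z above foot 41.7
212 [27 27 31] [  0.7  -9.4 227.6] z above foot 51.2
216 [18 18 20] [  0.7 -14.  204.6] z above foot 74.1
220 [ 7  9 10] [  0.6 -13.1 199.4] z above foot 79.4
224 [19 20 21] [  0.6 -11.1 197.6] z above foot 81.2
228 [29 30 33] [  0.6 -10.7 191.7] z above foot 87.1
232 [30 31 32] [  0.6 -10.1 186.6] z above foot 92.1
236 [32 32 35] [  0.6 -10.2 180.3] z above foot 98.5
240 [29 30 33] [  0.6 -10.1 174.7] z above foot 104.0
244 [29 28 32] [  0.6 -10.1 169.4] z above foot 109.4
248 [31 30 35] [  0.6 -10.5 163.3] z above foot 115.5
252 [31 31 32] [  0.6 -10.4 158.7] z above foot 120.1
256 [30 29 33] [  0.6 -10.  155.1] z above foot 123.7
260 [31 31 34] [  0.6 -10.  150.8] z above foot 128.0
264 [29 31 34] [  0.6 -10.3 146.1] z above foot 132.6
268 [32 31 34] [  0.6  -9.5 143.7] z above foot 135.0
272 [34 36 37] [  0.5 -33.6  96.4] z above foot 182.4
276 [50 52 56] [  0.5 -33.2  94.9] z above foot 183.8
280 [62 65 69] [  0.5 -32.1  94.7] z above foot 184.1
284 [68 73 77] [  0.5 -31.1  94.2] z above foot 184.6
288 [73 76 82] [  0.5 -30.1  93.8] z above foot 185.0
292 [68 71 75] [  0.5 -29.1  93.3] z above foot 185.5
296 [61 62 66] [  0.5 -27.1  94.5] z above foot 184.2
```

The gauge axis is vertical to within about 0.3°. The foot sits about 1 mm towards tool +x of the ring centre, so I correct that and descend to about 7 mm above the plate.

step_arm([
  [1,-0.04,0,0.2,0,0,0],
  [1,0,0,0.4,0,0,0],
  [1,0,0,0.4,0,0,0],
  [1,0,0,0.4,0,0,0],
  [1,0,0,0.4,0,0,0],
  [1,0,0,0.3,0,0,0],
  [1,0,0,0.2,0,0,0],
  [1,0,0,0.1,0,0,0],
  [1,0,0,0,0,0,0],
  [1,0,0,0,0,0,0],
])

```text
time: 20.2
position: [0.5653, -0.0294, 0.3233]
tool_rot: [0.988, 0.157, 0.0, 0.0]
ft_force: [0.5, -0.1, -0.8]
grip_width: 0.0215
```

Run:
```python
from h import *
need([.5652,-.0290,.3128],18.2)
s=snap("side","s13");w=snap("wrist","w13")
cv2.imwrite("pics/z13.png",np.hstack([cv2.resize(w["p"][160:235,245:320,::-1],(400,400),interpolation=cv2.INTER_CUBIC),cv2.resize(s["p"][175:225,255:305,::-1],(400,400),interpolation=cv2.INTER_CUBIC)]))
```

```text
t 20.2 pos [ 0.5653 -0.0294  0.3233] x-yaw 18.11 zax [ 7.e-04 -2.e-04 -1.e+00] F [ 0.51 -0.14 -0.82] w 0.0215
shares needed (tool xyz): [ 0.002 -0.017  0.419] world d [-0.0001  0.0004 -0.0105]
turn shares: [ 0.003 -0.004 -0.011]
```

View pics/z13.png

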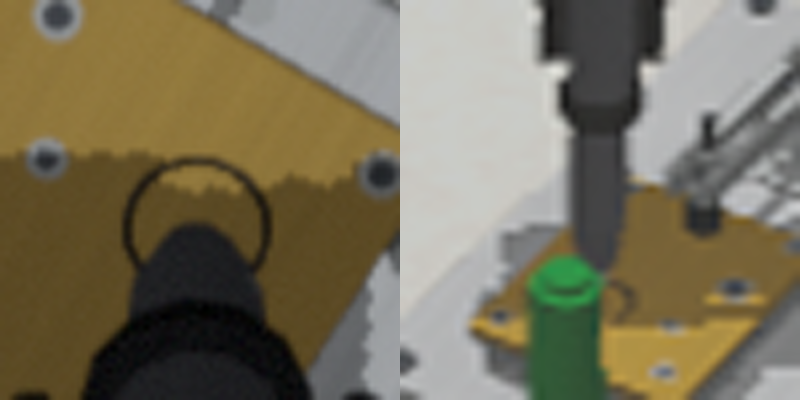

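step_arm([
  [1,0,-0.02,0.05,0,0,0],
  [1,0,0,0.05,0,0,0],
  [1,0,0,0.05,0,0,0],
  [1,0,0,0.05,0,0,0],
  [1,0,0,0.04,0,0,0],
  [1,0,0,0.04,0,0,0],
  [1,0,0,0,0,0,0],
  [1,0,0,0,0,0,0],
  [1,0,0,0,0,0,0],
  [1,0,0,0,0,0,0],
])

```text
time: 21.3
position: [0.565, -0.0289, 0.316]
tool_rot: [0.988, 0.157, 0.0, 0.0]
ft_force: [0.4, -0.6, -0.9]
grip_width: 0.0216
```

Run:
```python
from h import *
from rig import status
s=snap("side","s14");w=snap("wrist","w14")
need([.5652,-.0290,.3128],18.2)
F=[]
from rig import eyes
for _ in range(4): F.append(status.get_obs()["ft_force"]); eyes.camera("top")
print(np.round(F,2).tolist())
cv2.imwrite("pics/z14.png",np.hstack([cv2.resize(w["p"][165:240,245:320,::-1],(400,400),interpolation=cv2.INTER_CUBIC),cv2.resize(s["p"][175:225,255:305,::-1],(400,400),interpolation=cv2.INTER_CUBIC)]))
o=status.get_obs(); R=Rot.from_quat(o["tool_rot"]).as_matrix()
f=o["position"]+R@[.0006,.0006,0]; f[2]=.04
print("foot w",proj(w,f),"side",proj(s,f),"mark",proj(w,[.566,-.029,.038]),proj(s,[.566,-.029,.038]))
for v in range(204,272,6):
    D=dep(w,282,v); T=R.T@(D-o["position"]); print(v,(T*1000).round(1),((D[2])*1000).round(1))
```

```text
t 21.4 pos [ 0.5649 -0.0289  0.316 ] x-yaw 18.11 zax [-0. -0. -1.] F [ 0.42  0.3  -1.09] w 0.0212
shares needed (tool xyz): [0.008 0.007 0.128] world d [ 0.0003 -0.0001 -0.0032]
turn shares: [ 0.     0.    -0.011]
[[0.42, 0.3, -1.09], [-0.43, 0.35, -1.28], [0.15, -0.01, -0.88], [0.43, 0.15, -0.9]]
foot w [281.6478914  205.48254526] side [278.88782086 211.42085656] mark [282.04419159 204.65622066] [278.73898202 212.05201949]
204 [  0.8  -8.7 248.9] 67.1
210 [  0.8  -9.1 231.9] 84.1
216 [  0.7 -13.5 204.8] 111.2
222 [  0.7 -12.1 197.5] 118.5
228 [  0.7  -9.6 193.4] 122.6
234 [  0.7  -9.6 183.8] 132.3
240 [  0.7 -10.1 173.7] 142.4
246 [  0.7 -10.1 165.8] 150.2
252 [  0.6  -9.9 158.9] 157.1
258 [  0.6 -10.4 151.2] 164.8
264 [  0.6 -10.4 145.1] 171.0
270 [  0.5 -33.8  96.4] 219.6
```

View pics/z14.png

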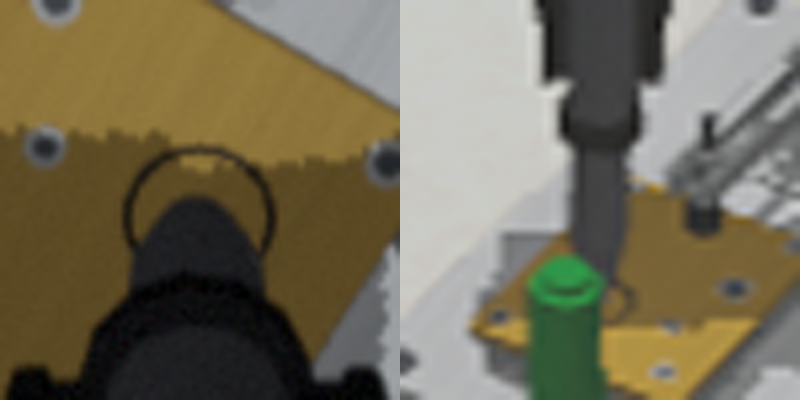

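step_arm([
  [1,0,0,0.04,0,0,0],
  [1,0,0,0.04,0,0,0],
  [1,0,0,0.04,0,0,0],
  [1,0,0,0,0,0,0],
  [1,0,0,0,0,0,0],
  [1,0,0,0,0,0,0],
  [1,0,0,0,0,0,0],
  [1,0,0,0,0,0,0],
  [1,0,0,0,0,0,0],
  [1,0,0,0,0,0,0],
])

```text
time: 22.6
position: [0.565, -0.0289, 0.313]
tool_rot: [0.988, 0.157, 0.0, 0.0]
ft_force: [-1.2, -0.3, 1.9]
grip_width: 0.0211
```

```bash
cat >> h.py <<'E'
def favg(n=5):
    from rig import status,eyes
    F=[]
    for _ in range(n): F.append(status.get_obs()["ft_force"]); eyes.camera("top")
    print("Favg",np.mean(F,0).round(2))
E
python3 - <<'E'
from h import *
need([.5652,-.0290,.3128],18.2); favg()
E
```

```text
t 22.6 pos [ 0.565  -0.0289  0.313 ] x-yaw 18.11 zax [ 2.e-04 -0.e+00 -1.e+00] F [-1.24 -0.3   1.9 ] w 0.0211
shares needed (tool xyz): [0.007 0.006 0.01 ] world d [ 0.0002 -0.0001 -0.0002]
turn shares: [ 0.001 -0.001 -0.011]
Favg [-0.54  0.24  1.57]
```

Run:
```python
from h import *
from rig import status
s=snap("side","s15");w=snap("wrist","w15");t=snap("top","t15")
cv2.imwrite("pics/z15.png",np.hstack([cv2.resize(w["p"][165:240,245:320,::-1],(400,400),interpolation=cv2.INTER_CUBIC),cv2.resize(s["p"][130:230,230:330,::-1],(400,400),interpolation=cv2.INTER_CUBIC)]))
o=status.get_obs(); R=Rot.from_quat(o["tool_rot"]).as_matrix()
f=o["position"]+R@[.0006,.0006,0]; f[2]=.038
# ring fit in wrist: visible upper arc dark pixels
p=w["p"]; print("foot",f.round(4),proj(w,f),proj(s,f))
for v in range(206,270,4):
    D=dep(w,282,v); T=R.T@(D-o["position"]); print(v,(T*1000).round(1))
```

```text
foot [ 0.5658 -0.0293  0.038 ] [281.63179262 205.79940864] [278.85989236 212.01016638]
206 [  0.8  -8.9 242.8]
210 [  0.8  -9.2 231.6]
214 [  0.8  -9.3 222. ]
218 [  0.7 -13.5 201.1]
222 [  0.7 -11.5 199.1]
226 [  0.7  -9.9 196.1]
230 [  0.7  -9.8 189.6]
234 [  0.7 -10.3 182.1]
238 [  0.7  -9.9 177. ]
242 [  0.7 -10.1 170.8]
246 [  0.6  -9.9 166.1]
250 [  0.6  -9.9 161.3]
254 [  0.6 -10.2 156. ]
258 [  0.6 -10.3 151.3]
262 [  0.6 -10.3 147.3]
266 [  0.6  -9.9 144.1]
```

View pics/z15.png

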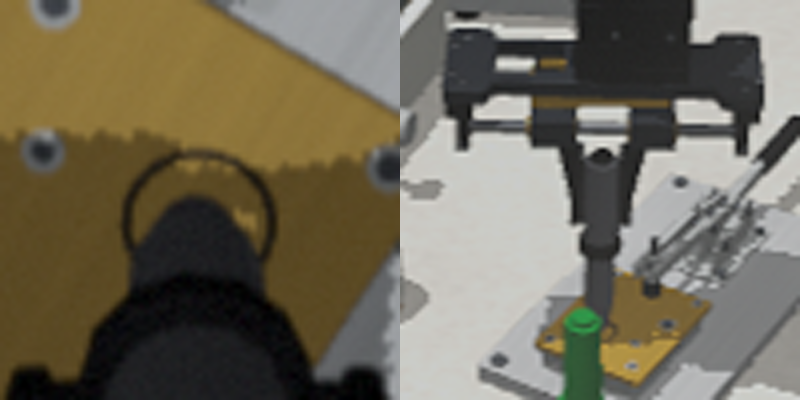

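View pics/s15.png

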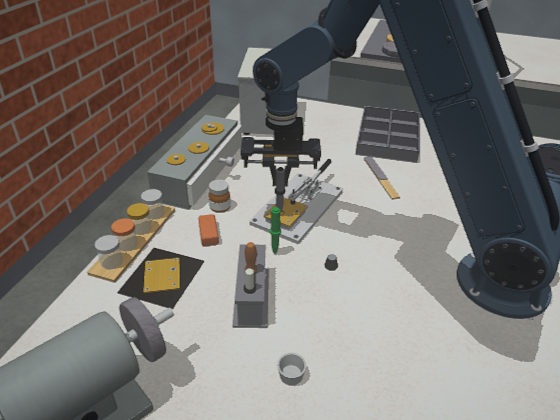

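Run:
```python
from rig import robot
print(robot.hand_in())
```

```text
the job is handed in; nothing more can be done
None
```

The plate is clamped and the gauge is standing upright in the ring, pressed in about 3 mm and still held by the gripper. I handed the job in at about 23 s; no verdict is reported.

- **Clamp:** I swung the handle down along its arc with the closed fingertips. It measured about 3.8–4° above level. Pushing 0.4 mm further raised the force from 5 to 12 N, so it is on its hard stop. Only after that did I go for the gauge.
- **Gauge:** I took the dark-grey pen, which has the black collar, the small display, a width of 22 mm and its top at about 157 mm. I drew it straight up, carried it clear of the green look-alike, and lowered it onto the plate with a 25 N grip.
- **Placing:** The worked-out foot position is within about 0.5 mm of the ring centre in the wrist view, well inside the ring. The gauge tilts less than about 0.5°. The press is about 2.6 N, so the spring is about 3 mm in of its 6 mm travel.
- **Bystanders:** In the last side picture nothing else appears to have moved.

**Less certain:**
- The foot itself was hidden behind the gauge's tapered end, so its position comes from the arm's pose and the measured gauge axis, not from seeing it.
- The green pen hid part of the ring in the side view.
- Depth readings on the collar were 1–3 mm higher than expected, so I judged contact by force instead.

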